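# Stow the loaded tray under the bench shelf

### The arm

A 7-joint arm with a two-finger parallel gripper is mounted at the origin on the work surface. World frame = base frame: x ahead of the robot, y to its left, z up, the work surface at z = 0. Lengths are in m, angles in degrees, forces in N, time in s.
With the tool pointing down it reaches from about 0.35 to 0.775 m from the base axis. Payload 3.1 kg.
Tool frame: the origin (TCP) lies between the finger pads; the fingertips stand 8 mm ahead of it and the grasp point (between the pads) lies 11 mm behind it; z points along the fingers, x is the direction in which the jaws open and shut, and the axes are right-handed (so a half turn about z gives the same grasp; the last joint's range is limited). The gripper opens to 85 mm and grips with 20 to 120 N. Pads are 22 mm wide; open, the fingers measure 114 mm over their backs; the gripper's body (76 mm by 85 mm) begins 54 mm behind the grasp point. The pads swing forward as they close: fully open they stand 13 mm farther back than shut.
Start: joints at [-78.593, 17.813, 0.802, 86.603, -0.252, 75.585, -1.558], TCP at [0.131, 0.534, 0.239] pointing down, gripper open.
Joint ranges: [-154.91, 154.91], [-16.99, 109.72], [-72.82, 74.43], [7.12, 147.25], [-82.49, 262.49], [11.32, 116.49], [-174.64, 174.64]. Speed limits (degrees/s): [159.86, 159.86, 180, 180, 180, 180, 180].

### API

Orientations are given as [roll, pitch, yaw] about the fixed x, y, z axes, in that order (R = Rz(yaw) Ry(pitch) Rx(roll)).
In Python, from plant import env, claw, camera gives the robot as it stands. Calls block until the motion is done:
- env.move_to(position, orientation): joint-space move of the TCP to a pose.
- env.line_to(position, velocity=0.15, rotation=None): straight line of the TCP; rotation=None keeps the orientation; velocity is the mean speed in m/s.
- env.goto_joints(angles): joint-space move.
- claw.grip(opening, force=None): finger opening in m; force is the grip in N (None keeps the last); returns when the fingers have stopped.
- env.dwell(seconds).
- env.inverse_kinematics(position, orientation): joint angles nearest the present ones, or None.
- env.get_obs(): the state.
- camera(name): name is "scene" or "side" or "wrist"; returns a dict with "img" (400x640x3 uint8, red, green, blue), "intrinsics" (3x3 intrinsics, pixels), "position" and "rotation" of the camera in the world. Camera axes: x right, y up, looking along -z (the intrinsics and any distortion apply to the point x, -y, -z); pixel columns grow to the right and rows downward; lengths in m; the calibration is good to about 2 mm. A picture is of the moment at which its call begins. There is no depth.
A pose or a line that the arm cannot do raises env.MotionError and nothing moves.
- env.hand_in(): hands the job in, once; it reports no verdict.
The state is a dict: "t": time; "qpos": joint angles; "joint_vel": joint speeds; "joint_torque": joint torques, N m; "tcp_pos": TCP position; "orientation": TCP orientation; "contact_force": force on the tool from outside, world axes, zero at the start; "moment": the same for the moment, N m; "gripper_width": finger opening in m.
Only numpy, scipy, OpenCV 4.12 (cv2) and the standard library are available. Lean on these libraries where they do the work, as an engineer would, in place of code of your own. Each camera call takes 0.05 s, during which the arm holds its last target. There are 200 camera calls.

### The job

First move the lidded jar that stands in front of the taller of the two small steel bench shelves, and stand it upright on top of the lower shelf. Then slide the wooden tray, with its tin standing in it, straight in under the taller shelf until the tray's near end is level with the shelf's front edge. Do not let the tin touch a shelf, do not bump the shelves with the tray, keep the tin upright in the tray, and leave everything else where it is.

Things in the scene. Friction and masses are not known exactly. Their poses are not given: they have to be found in the camera images.
- tall: Taller of two fixed steel shelves (either may be the left one): board 165 mm deep (x), 176 wide (y), 12 thick, underside 70 and top 82 mm above the table, on two side panels with 140 mm clear between, open front and back. Origin: centre of its footprint on the table. +x points in through the opening, roughly away from the robot (within 0.15 rad); front edge at x = -82.5 mm.
- low: The lower steel bench shelf: the same as the taller one, with underside 46 mm and top 58 mm above the table, too low for the loaded tray. Same origin and axes. A small cup stands on the back part of its top; the front part is free.
- tray: Open wooden tray, 150 mm long (x), 110 wide (y), 36 high, walls 8 mm thick, floor 6 mm, about 0.3 kg, on the table at the left or right, its -x end roughly towards the robot (x axis within 0.6 rad of straight ahead). Origin: centre of its underside. Both ends are alike; it may go in either way round. It slides easily.
- tin: Squat steel tin, 54 mm diameter, 50 mm high (so its top is 56 mm above the table), about 0.12 kg, standing loose in the tray, nearer to the tray's +x end. Origin: centre of its underside.
- jar: White lidded jar with a dark wooden lid, upright cylinder 56 mm diameter, 85 mm high, about 0.22 kg, on the table just in front of the opening of the taller shelf. Origin: centre of its underside.
- guide: Bystander: flat cutting guide board 170 mm (x) by 120 mm (y), 9 mm thick, with a dark fence 20 mm thick and 43 mm high along its -x edge; on the table on the side opposite to the tray. Origin: centre of its underside.
- scraper: Bystander: dough scraper lying on the table near the robot, 115 mm (x) by 120 mm (y), up to 28 mm high: a steel blade and a dark wooden grip. Origin: on the table under the middle of the blade's straight edge; the scraper reaches from there 115 mm along -x.
- pot: Bystander: small ceramic pot with a steel lid, 50 mm diameter, 56 mm high, on the table in front of the lower shelf. Origin: centre of its underside.
- cup: Bystander: cup, 48 mm diameter, 60 mm high, on the back part of the lower shelf's top. Origin: centre of its underside.
- bowl: Bystander: steel bowl, 90 mm diameter, 45 mm high, on the back part of the taller shelf's top. Origin: centre of its underside.
Things that resemble listed ones, but are neither listed nor needed, are in the scene too. What is shaped like the tall but black is not meant.

How it is judged (in metres and radians):
On the way, in this order (a step that is already met when the one before it is completed fails the run):
1. the jar stands upright on top of the lower shelf, let go (z of jar in the frame of low between 0.053 and 0.064 m and x of jar in the frame of low between -0.078 and 0.078 m and y of jar in the frame of low between -0.084 and 0.084 m and angle between jar's own z axis and vertical below 0.1 rad and contact force between the fingers and jar below 0.2 N and linear speed of jar below 0.02 m/s), for 0.2 s.
2. the tray is under the taller shelf, its near end level with the front edge (x of tray in the frame of tall between -0.0165 and 0.0125 m and y of tray in the frame of tall between -0.016 and 0.016 m and angle between the x axis of tray and the x axis of tall, either way round below 0.12 rad and height (world z) of tray below 0.004 m), for 0.2 s.
At the end, for the whole second after the job is handed in: Jar upright on the lower shelf. Tray flat under the taller shelf, near end level with its front edge (9 mm proud to 20 mm recessed), within 16 mm of the middle and 0.12 rad of straight, tin upright in it. All released and at rest (all of step 2 and z of jar in the frame of low between 0.053 and 0.064 m and x of jar in the frame of low between -0.078 and 0.078 m and y of jar in the frame of low between -0.084 and 0.084 m and angle between each of jar, tin's own z axis and vertical below 0.1 rad and x of tin in the frame of tray between -0.045 and 0.045 m and y of tin in the frame of tray between -0.025 and 0.025 m and z of tin in the frame of tray below 0.01 m and linear speed of each of tray, tin, jar below 0.01 m/s); the robot touches nothing.
It fails at once if the tin touches a shelf (contact force between tin and tall above 0.5 N or contact force between tin and low above 0.5 N).
It fails at once if the tray bumps a shelf (over 4 N) (contact force between tray and tall above 4 N or contact force between tray and low above 4 N).
It fails at once if the tin is knocked over or the tray is tipped (angle between any of tin, tray's own z axis and vertical above 0.5 rad).
It fails at once if a bystander is moved by more than 20 mm (distance of any of guide, scraper, pot, cup, bowl from where it was at the start of the episode above 0.02 m).
It also fails if it takes over 72 s, if anything falls off the work surface, if the arm or the gripper's body presses on something with over 40 N, if the wrist force passes 120 N, or if a joint passes its speed limit or range.

## Working session

There is one attempt and no reset: what is moved stays moved. The work goes in short steps, each a Python script; the robot and the scene stay as the last script left them, time stands still between calls to the robot, and variables do not carry over. Pictures are saved under pics/ and viewed, about 8 in all and at most 12, crops included, and the job is handed in when it is done.

```bash
ls; mkdir -p pics
cat > h.py <<'E'
import numpy as np, cv2, json
from plant import env, claw, camera
def snap(name,fn):
    c=camera(name); cv2.imwrite(f'pics/{fn}.png',c['img'][:,:,::-1])
    json.dump({k:np.array(v).tolist() for k,v in c.items() if k!='img'},open(f'pics/{fn}.json','w'))
    print(name,[k for k in c],np.round(c['position'],3))
def load(fn): return {k:(np.array(v) if isinstance(v,list) else v) for k,v in json.load(open(f'pics/{fn}.json')).items()}
def px2w(c,u,v,z):
    d=np.linalg.inv(c['intrinsics'])@[u,v,1]; d=c['rotation']@np.array([d[0],-d[1],-d[2]])
    p=c['position']; return p+d*(z-p[2])/d[2]
def w2px(c,P):
    q=(np.atleast_2d(P)-c['position'])@c['rotation']; q=q*[1,-1,-1]
    q=q@c['intrinsics'].T; return q[:,:2]/q[:,2:]
E
python3 - <<'E'
from h import *
snap('scene','s0'); snap('side','d0')
print(camera('scene')['intrinsics'], env.get_obs())
E
```

```text
pics
scene ['img', 'intrinsics', 'position', 'rotation'] [ 1.042 -0.445  0.911]
side ['img', 'intrinsics', 'position', 'rotation'] [ 0.354 -1.027  0.869]
[[456.46654882   0.         323.90766591]
 [  0.         456.46654882 206.83790436]
 [  0.           0.           1.        ]] {'t': 0.15, 'qpos': array([-78.59277344,  17.84973068,   0.80264941,  86.67100995,
        -0.25143053,  75.58373288,  -1.5552834 ]), 'joint_vel': array([ 0.03768121, -0.22248866, -0.01937601, -0.2193103 ,  0.03499367,
        0.05414917,  0.00501306]), 'joint_torque': array([ 5.43338701e-04, -3.80276048e+01,  1.46323806e-01, -2.30851579e+01,
        1.22207633e-02,  9.71592934e-03,  2.66355232e-05]), 'tcp_pos': array([0.13102748, 0.53361252, 0.23847127]), 'orientation': array([1.79994593e+02, 1.02587431e-01, 7.62104312e+01]), 'contact_force': array([ 0.02631522, -0.32188099, -0.12325124]), 'moment': array([ 0.00712143, -0.0671373 , -0.00632072]), 'gripper_width': 0.0852487630216252}
```

View pics/s0.png

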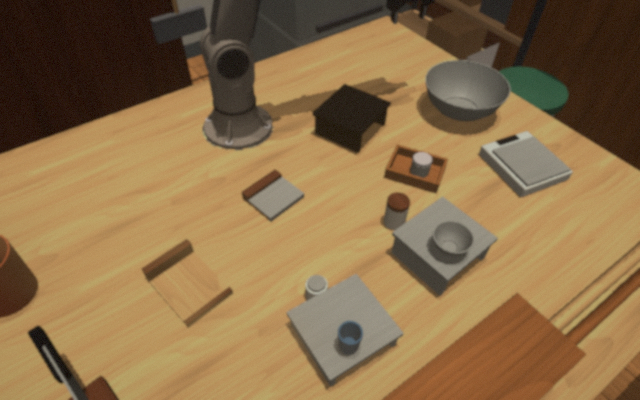

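View pics/d0.png

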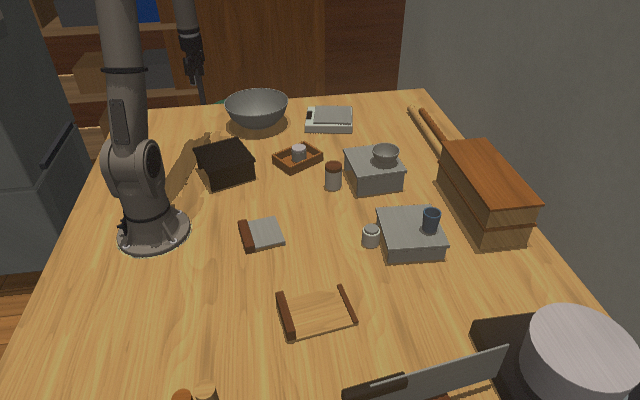

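The scene view shows the jar (white with a dark lid) at (397,210), in front of the tall shelf with the bowl at (443,245). The low shelf with the cup is at (345,330), and the tray with the tin is at (417,168). Look-alikes are the pot with a steel lid at (316,288), which could pass for the jar, the black shelf at (350,115) for the tall one, and the cup at (349,335). In the side view the jar is at (333,177), tall (373,165), low (411,230) and tray (298,157).

Run:
```python
from h import *
s=load('s0');d=load('d0')
for n,a,b,z in [('jarlid',(398,201),(333,166),.085),('tallc',(444,240),(372,160),.08),('lowc',(345,325),(411,222),.058),('tray',(417,166),(298,156),.03),('tin',(422,158),(299,149),.056),('pot',(316,282),(371,230),.056)]:
    print(n,px2w(s,*a,z)[:2].round(3),px2w(d,*b,z)[:2].round(3))
# crop composite
a=cv2.imread('pics/s0.png')[130:390,270:530]; b=cv2.imread('pics/d0.png')[100:280,260:460]
cv2.imwrite('pics/c0.png',np.hstack([cv2.resize(a,(400,400),interpolation=2),cv2.resize(b,(400,400),interpolation=2)]))
for p in ([.45,.1,.45],[.42,.2,.45],[.5,.1,.45],[.45,.1,.4]): print(p,env.inverse_kinematics(p,[180,0,0]),env.inverse_kinematics(p,[180,0,90]))
w=camera('wrist');o=env.get_obs();print(w['position'],w['rotation'],o['tcp_pos'],w['intrinsics'])
```

```text
Traceback (most recent call last):
  File "h.py", line 10, in px2w
    p=c['position']; return p+d*(z-p[2])/d[2]
                                         ~^^^
IndexError: invalid index to scalar variable.
```

```bash
cat >> h.py <<'E'
from scipy.spatial.transform import Rotation
_l=load
def load(fn):
    c=_l(fn); c['rotation']=Rotation.from_euler('xyz',c['rotation'],degrees=True).as_matrix(); return c
E
python3 - <<'E'
from h import *
s=load('s0');d=load('d0')
for n,a,b,z in [('jarlid',(398,201),(333,166),.085),('tallc',(444,240),(372,160),.08),('lowc',(345,325),(411,222),.058),('tray',(417,166),(298,156),.03),('tin',(422,158),(299,149),.056),('pot',(316,282),(371,230),.056)]:
    print(n,px2w(s,*a,z)[:2].round(3),px2w(d,*b,z)[:2].round(3))
for p in ([.45,.1,.45],[.42,.2,.45],[.5,.1,.45],[.45,.1,.4]): print(p,env.inverse_kinematics(p,[180,0,0]),env.inverse_kinematics(p,[180,0,90]))
w=camera('wrist');o=env.get_obs();print(w['position'],w['rotation'],o['tcp_pos'],w['intrinsics'])
E
```

```text
jarlid [0.564 0.139] [0.56  0.132]
tallc [0.71  0.149] [0.694 0.153]
lowc [ 0.737 -0.153] [ 0.734 -0.141]
tray [0.466 0.308] [0.463 0.297]
tin [0.468 0.318] [0.468 0.301]
pot [ 0.621 -0.143] [ 0.617 -0.154]
[0.45, 0.1, 0.45] [-52.28636473   6.86025026  44.15605314  72.97531165  -4.88083875
 102.04884428  -9.35725908] [-45.24503554   6.40465174  35.62568436  72.76870165  -3.80873015
 101.99221157  79.41849169]
[0.42, 0.2, 0.45] [-56.06783978   6.93965383  33.607584    72.12039716  -3.92131952
 102.06379289 -23.47497254] [-46.77610964   6.65037955  22.5405786   71.81207157  -2.60162517
 102.02948583  65.08526295]
[0.5, 0.1, 0.45] [-45.6434802   14.72521895  45.44697451  65.58071292 -10.74655446
 103.73654861  -3.73363072] [-40.0737378   13.70972429  37.01854773  65.38109418  -8.43690796
 103.45494166  84.17530165]
[0.45, 0.1, 0.4] [-52.97761202   5.6320243   43.22073268  80.91534678  -3.86809217
  94.96300084 -10.23036102] [-45.02255835   5.27656718  34.05861651  80.68986918  -2.96318788
  94.92823799  78.66846989]
[0.04965639 0.55275669 0.37312303] [-19.08425892   0.13105598  76.16924124] [0.13103101 0.53371659 0.23861749] [[353.17040808   0.         317.04118795]
 [  0.         353.17040808 194.8795538 ]
 [  0.           0.           1.        ]]
```

Run:
```python
from h import *
env.move_to([.42,.1,.45],[180,0,90]); env.dwell(.3)
snap('wrist','w0'); snap('scene','s1'); snap('side','d1'); print(env.get_obs()['t'])
```

```text
wrist ['img', 'intrinsics', 'position', 'rotation'] [0.336 0.099 0.584]
scene ['img', 'intrinsics', 'position', 'rotation'] [ 1.042 -0.445  0.911]
side ['img', 'intrinsics', 'position', 'rotation'] [ 0.354 -1.027  0.869]
2.675
```

View pics/w0.png

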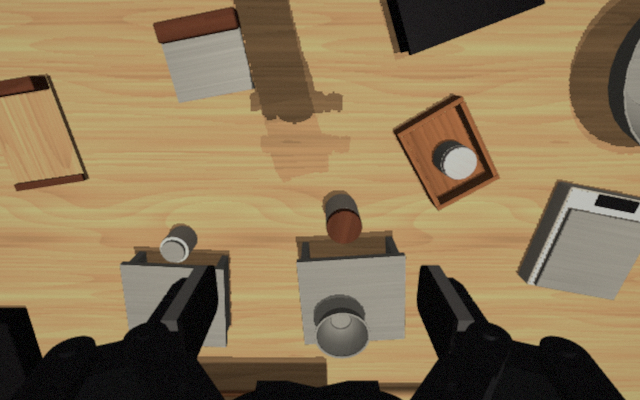

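The wrist view from above shows the jar's lid at (344,225), tall with its front edge from (298,262) to (404,254), low's front edge from (122,266) to (230,258), and the tray corners at about (460,97), (394,131), (439,208) and (497,177). The tin is at (459,162). I'll crop close to confirm and measure.

Run:
```python
from h import *
a=cv2.imread('pics/w0.png')
def crop(x,y,w,h,s): 
    c=cv2.resize(a[y:y+h,x:x+w],None,fx=s,fy=s,interpolation=cv2.INTER_CUBIC)
    for i in range(0,w,20): cv2.putText(c,str(x+i),(i*s,8),0,.3,(0,255,255)); c[::1,i*s]=c[::1,i*s]//2+60
    for j in range(0,h,20): cv2.putText(c,str(y+j),(0,j*s+8),0,.3,(0,255,255)); c[j*s]=c[j*s]//2+60
    return c
cv2.imwrite('pics/c1.png',crop(280,180,140,145,4))
cv2.imwrite('pics/c3.png',np.hstack([crop(385,85,120,130,3),crop(110,215,140,130,3)]))
```

```text
(no output)
```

View pics/c1.png

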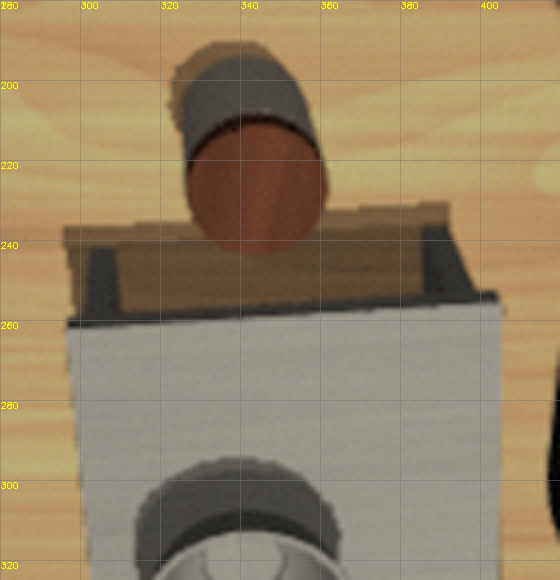

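View pics/c3.png

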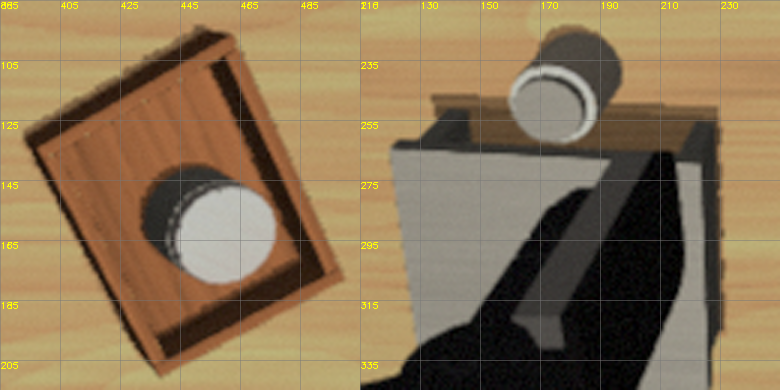

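```bash
cat > meas.py <<'E'
from h import *
def rigid(L,W):
    L=np.array(L,float);W=np.array(W)
    a=L-L.mean(0);b=W-W.mean(0); th=np.arctan2((a[:,0]*b[:,1]-a[:,1]*b[:,0]).sum(),(a*b).sum())
    R=np.array([[np.cos(th),-np.sin(th)],[np.sin(th),np.cos(th)]]); t=W.mean(0)-R@L.mean(0)
    return t,np.degrees(th),np.linalg.norm(W-(L@R.T+t),axis=1)
def fit(c,n,L,px,z):
    W=[px2w(c,u,v,z)[:2] for u,v in px]; r=rigid(L,W); print(n,r[0].round(4),'deg',r[1].round(2),'res',r[2].round(4)); return r
E
python3 - <<'E'
from meas import *
w=load('w0')
fx,hy=.0825,.088
T=fit(w,'tall',[(-fx,-hy),(-fx,hy),(fx,-hy),(fx,hy)],[(297.5,262),(405,255.7),(302.5,345),(405.5,338.5)],.082)
L=fit(w,'low',[(-fx,-hy),(-fx,hy)],[(120.3,265.3),(223.7,269)],.058)
Y=fit(w,'tray',[(-.075,-.055),(.075,.055),(-.075,.055),(.075,-.055)],[(397.7,135),(499.7,177.3),(463.7,97.3),(438.7,210.3)],.036)
Q={}
for n,p,z in [('jar',(344.3,226),.085),('tin',(460.7,163),.056),('pot',(178,248),.056)]: Q[n]=px2w(w,*p,z); print(n,Q[n].round(4))
# overlay on scene & side
ims=[]
for f in ('s1','d1'):
    c=load(f);im=cv2.imread(f'pics/{f}.png')
    im=cv2.resize(im,None,fx=3,fy=3,interpolation=2)
    def poly(r,a,b,z):
        th=np.radians(r[1]);R=np.array([[np.cos(th),-np.sin(th)],[np.sin(th),np.cos(th)]])
        P=np.c_[np.array([(-a,-b),(-a,b),(a,b),(a,-b)])@R.T+r[0],[z]*4]
        cv2.polylines(im,[(w2px(c,P)*3+1).astype(int)],True,(0,255,0),1)
    poly(T,fx,hy,.082);poly(L,fx,hy,.058);poly(Y,.075,.055,.036)
    for n,z,r in [('jar',.085,.028),('tin',.056,.027)]:
        t=np.linspace(0,6.28,40); P=np.c_[Q[n][0]+r*np.cos(t),Q[n][1]+r*np.sin(t),0*t+z]
        cv2.polylines(im,[(w2px(c,P)*3+1).astype(int)],True,(0,255,255),1)
    ims.append(im[420:1150,850:1530][:,:] if f=='s1' else im[390:810,790:1360])
cv2.imwrite('pics/o1.png',np.hstack([cv2.resize(ims[0],(400,430)),cv2.resize(ims[1],(400,430))]))
E
```

```text
tall [0.7006 0.1585] deg 3.85 res [0.0022 0.0012 0.0032 0.0023]
low [ 0.7303 -0.1505] deg -2.31 res [0.0006 0.0006]
tray [0.4615 0.3095] deg 31.39 res [0.0012 0.0023 0.0022 0.0015]
jar [0.5594 0.1409 0.085 ]
tin [0.4668 0.3193 0.056 ]
pot [ 0.6126 -0.1334  0.056 ]
```

View pics/o1.png

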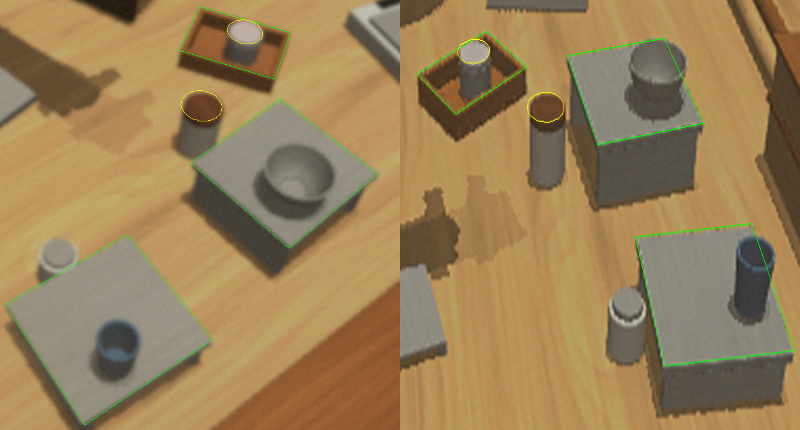

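Both overlays (the scene on the left, the side view on the right) line up with the shelves, tray, jar lid and tin top to within a pixel or two. The three cameras agree, so I'll pick up the jar.

Run:
```python
from h import *
print('cup',px2w(load('s0'),349,345,.058)[:2],'blackcorner',px2w(load('w0'),410,52,.08)[:2])
O=[180,0,90]
env.move_to([.559,.140,.25],O)
env.line_to([.559,.140,.050],.12)
claw.grip(.05,30); print(env.get_obs()['gripper_width'])
env.line_to([.559,.140,.25],.15); print(env.get_obs()['gripper_width'],env.get_obs()['contact_force'])
t=np.radians(-2.31); x,y=-.044,.012
P=[.7303+x*np.cos(t)-y*np.sin(t),-.1505+x*np.sin(t)+y*np.cos(t)]
env.line_to([*P,.25],.2)
env.line_to([*P,.125],.12); env.line_to([*P,.1095],.03); env.dwell(.2)
print(P,env.get_obs()['contact_force'],env.get_obs()['t'])
snap('scene','s2');snap('side','d2')
a=cv2.imread('pics/s2.png')[220:400,240:440];b=cv2.imread('pics/d2.png')[140:300,320:500]
cv2.imwrite('pics/p2.png',np.hstack([cv2.resize(a,(400,360)),cv2.resize(b,(400,360))]))
```

```text
cup [ 0.77485821 -0.17274599] blackcorner [0.30992005 0.22205962]
0.055620571412418794
0.0551194945622945 [-0.07543409  0.34999409 -1.74641336]
[np.float64(0.6868194296855162), np.float64(-0.13673627938647276)] [ 0.03778744  0.47164785 -0.26487482] 11.0667
scene ['img', 'intrinsics', 'position', 'rotation'] [ 1.042 -0.445  0.911]
side ['img', 'intrinsics', 'position', 'rotation'] [ 0.354 -1.027  0.869]
```

View pics/p2.png

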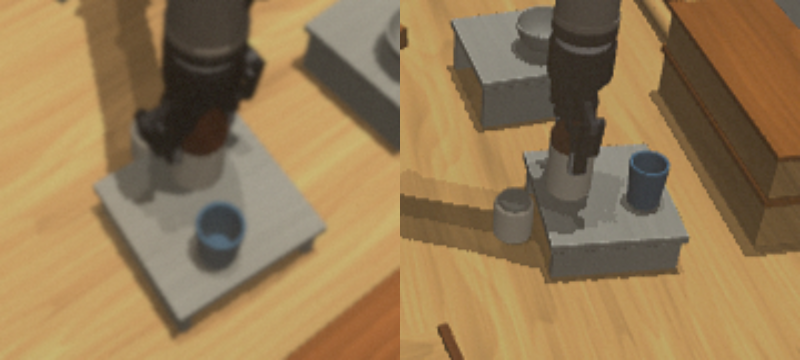

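The jar stands on the front of the low shelf, clear of the cup and the pot, and the wrist force shows the shelf taking its weight. I'll release it and grasp the tray's near end wall.

Run:
```python
from h import *
claw.grip(.082); env.dwell(.3)
p=env.get_obs()['tcp_pos']; env.line_to([p[0],p[1],.27],.15)
th=np.radians(31.39); W=np.array([.4615,.3095])-.071*np.array([np.cos(th),np.sin(th)])
O=[180,0,31.39]
env.move_to([*W,.2],O); claw.grip(.042)
env.line_to([*W,.06],.15); env.line_to([*W,.0205],.05)
print(env.get_obs()['contact_force'])
claw.grip(.0,25); o=env.get_obs(); print(o['gripper_width'],o['contact_force'],o['t'],o['tcp_pos'])
snap('side','d3');snap('wrist','w3')
a=cv2.imread('pics/d3.png')[100:280,240:470];b=cv2.imread('pics/w3.png')
cv2.imwrite('pics/p3.png',np.hstack([cv2.resize(a,(400,313)),cv2.resize(b,(400,313))]))
```

```text
[0.1084594  0.02533834 0.02843402]
0.0075172735652368336 [-0.82808115 -0.4558805   2.68166187] 17.8 [0.40097255 0.2726514  0.02083859]
side ['img', 'intrinsics', 'position', 'rotation'] [ 0.354 -1.027  0.869]
wrist ['img', 'intrinsics', 'position', 'rotation'] [0.358 0.343 0.156]
```

View pics/p3.png

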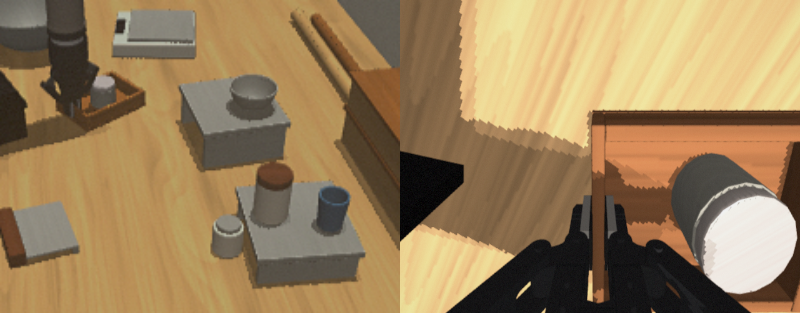

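The jar is upright and free on the low shelf, and the tray's end wall is gripped with the tin clear of the fingers. Next I drag the tray to line up with the tall shelf and part-insert it.

```bash
cat > tl.py <<'E'
from meas import *
TH=np.radians(3.85);TC=np.array([.7006,.1585])
def tl(x,y=0): return TC+[x*np.cos(TH)-y*np.sin(TH),x*np.sin(TH)+y*np.cos(TH)]
E
python3 - <<'E'
from tl import *
p=env.get_obs()['tcp_pos']
O=[180,0,3.85]
env.line_to([*tl(-.205-.071),p[2]],.07,rotation=O)
env.dwell(.3); o=env.get_obs(); print(o['tcp_pos'],o['orientation'],o['contact_force'],o['gripper_width'],o['t'])
snap('side','d4');snap('scene','s4');snap('wrist','w4')
a=cv2.imread('pics/d4.png')[130:250,260:440];b=cv2.imread('pics/s4.png')[130:300,330:510]
cv2.imwrite('pics/p4.png',np.hstack([cv2.resize(a,(400,400)),cv2.resize(b,(400,400))]))
E
```

```text
[0.42497161 0.13875051 0.02078363] [1.79967595e+02 4.09994929e-02 3.70286065e+00] [0.02522884 2.99789634 6.35130858] 0.007764146510626279 20.275
side ['img', 'intrinsics', 'position', 'rotation'] [ 0.354 -1.027  0.869]
scene ['img', 'intrinsics', 'position', 'rotation'] [ 1.042 -0.445  0.911]
wrist ['img', 'intrinsics', 'position', 'rotation'] [0.42  0.222 0.155]
```

View pics/p4.png

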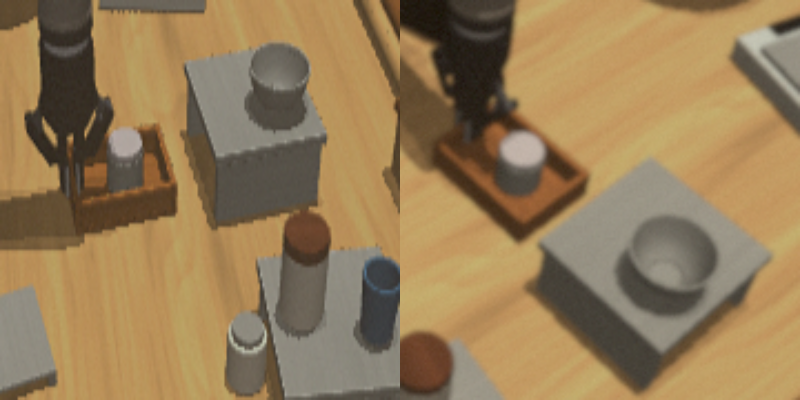

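The tray is lined up in front of the tall shelf with the tin standing in it. I'll check its pose numerically from the corners read in both views.

Run:
```python
from tl import *
R=np.array([[np.cos(TH),np.sin(TH)],[-np.sin(TH),np.cos(TH)]])
for f,px,L in [('d4',[(339.2,185.5),(336.5,168.1),(295.1,192.4)],[(.075,-.055),(.075,.055),(-.075,-.055)]),('s4',[(414.6,206.5),(385.4,226.9),(348,193.7)],[(.075,.055),(.075,-.055),(-.075,-.055)])]:
    r=fit(load(f),f,L,px,.036); print('in tall',(R@(r[0]-TC)).round(4),r[1]-3.85)
# tall's own front corners in the same views, via model: where board side faces are
c=cv2.imread('pics/w4.png'); cv2.imwrite('pics/p4w.png',c)
```

```text
d4 [0.5035 0.1368] deg 1.08 res [0.0092 0.0062 0.0039]
in tall [-0.1981 -0.0084] -2.76839815930966
s4 [0.5067 0.1405] deg 3.82 res [0.0058 0.0039 0.008 ]
in tall [-0.1947 -0.0049] -0.026869490100703164
```

View pics/p4w.png

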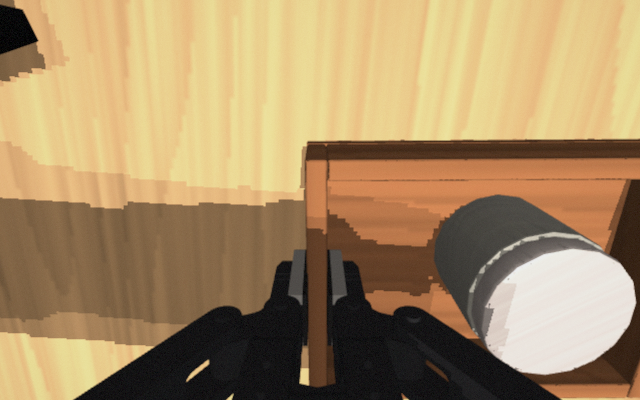

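The wrist view shows the tray's +y wall at rows 158 to 180 running level, so its yaw matches the tool's. The near wall is between the pads at u≈317, and the tin is centred at (560,310), clear of the fingers. I'll use this close view for the lateral check.

Run:
```python
from tl import *
R=np.array([[np.cos(TH),np.sin(TH)],[-np.sin(TH),np.cos(TH)]])
w=load('w4')
for n,p,z in [('outer+y a',(330,159),.036),('outer+y b',(630,157),.036),('inner+y a',(330,180),.036),('inner +y b',(630,179),.036),('in -y',(630,373),.036),('in -y2',(500,373),.036),('endwall out',(306,200),.036),('endwall in',(328,200),.036),('tin',(560,310),.056)]:
    print(n,(R@(px2w(w,*p,z)[:2]-TC)).round(4))
```

```text
outer+y a [-0.2713  0.0537]
outer+y b [-0.1678  0.0541]
inner+y a [-0.2712  0.0461]
inner +y b [-0.1656  0.0462]
in -y [-0.1404 -0.0415]
in -y2 [-0.1967 -0.0414]
endwall out [-0.2798  0.0387]
endwall in [-0.2718  0.0386]
tin [-0.1943  0.0064]
```

The near end of the tray is at tall x=-0.280, so its centre is at -0.205. It sits within 2 mm of the shelf's midline, and its yaw matches. The corners I read off the low-res scene and side crops were rougher, with 6–9 mm residuals, so I go by this one. Now I insert partway while gripped, then finish with a two-finger push.

```bash
cat >> tl.py <<'E'
def tilt(a,yaw=93.85): 
    R=Rotation.from_rotvec(np.radians(-a)*np.array([-np.sin(TH),np.cos(TH),0]))*Rotation.from_euler('xyz',[180,0,yaw],degrees=True)
    return R.as_euler('xyz',degrees=True).tolist()
E
python3 - <<'E'
from tl import *
z=env.get_obs()['tcp_pos'][2]
env.line_to([*tl(-.094-.071),z],.05); o=env.get_obs(); print(o['tcp_pos'],o['contact_force'])
claw.grip(.03); env.line_to([*tl(-.165),.16],.12)
O=tilt(25); print(O)
env.move_to([*tl(-.24),.16],O); claw.grip(.05)
env.line_to([*tl(-.22),.023],.12); o=env.get_obs(); print(o['tcp_pos'],o['orientation'],o['contact_force'],o['t'])
snap('side','d5');snap('wrist','w5')
a=cv2.imread('pics/d5.png')[110:250,260:440];b=cv2.imread('pics/w5.png')
cv2.imwrite('pics/p5.png',np.hstack([cv2.resize(a,(400,311)),cv2.resize(b,(400,311))]))
E
```

```text
[0.52989528 0.14347792 0.02055892] [-12.22476953  -0.63605861  18.4659781 ]
[155.0, 0.0, 93.85]Traceback (most recent call last):
  File "<stdin>", line 7, in <module>
plant.MotionError: the arm cannot follow that straight line within its joint ranges
```

Run:
```python
from tl import *
o=env.get_obs(); print(o['tcp_pos'],o['orientation'],o['contact_force'],o['qpos'],o['t'],o['gripper_width'])
for a in (25,15,10,0):
  for yaw in (93.85,-86.15):
    print(a,yaw,[env.inverse_kinematics([*tl(x),z],tilt(a,yaw)) is not None for x,z in ((-.24,.16),(-.24,.023),(-.22,.023),(-.15,.023),(-.09,.023))])
snap('side','d5');snap('wrist','w5');snap('scene','s5')
a=cv2.imread('pics/d5.png')[110:250,260:440];b=cv2.imread('pics/w5.png');c=cv2.imread('pics/s5.png')[130:310,330:510]
cv2.imwrite('pics/p5.png',np.hstack([cv2.resize(a,(400,400)),cv2.resize(c,(400,400))]))
```

```text
[0.462119   0.14189465 0.16024516] [1.54966742e+02 6.24424942e-02 9.37305051e+01] [-1.39770627 -0.23728528 -1.07123599] [-73.23563243  -2.83561403  46.7156067  126.81567911  20.97938685
  33.49304321  52.24797466] 25.5667 0.04966445069009744
25 93.85 [True, True, True, True, True]
25 -86.15 [True, True, True, True, True]
15 93.85 [True, True, True, True, True]
15 -86.15 [True, True, True, True, True]
10 93.85 [True, True, True, True, True]
10 -86.15 [True, True, True, True, True]
0 93.85 [True, True, True, True, True]
0 -86.15 [True, True, True, True, True]
side ['img', 'intrinsics', 'position', 'rotation'] [ 0.354 -1.027  0.869]
wrist ['img', 'intrinsics', 'position', 'rotation'] [0.329 0.132 0.246]
scene ['img', 'intrinsics', 'position', 'rotation'] [ 1.042 -0.445  0.911]
```

View pics/p5.png

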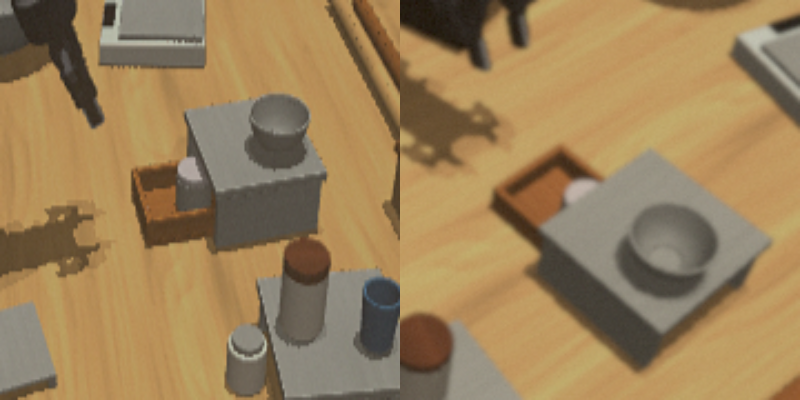

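The tray is about halfway in with the tin upright, and the tool is clear. Only one view is left, so I'll measure the tray's pose numerically by colour segmentation in a rectified wrist image.

```bash
cat > rect.py <<'E'
from tl import *
def rect(fn,z=.036,x0=-.22,x1=-.06,h=.09,s=1000):
    c=load(fn);im=cv2.imread(f'pics/{fn}.png')
    C=[(x0,-h),(x0,h),(x1,h),(x1,-h)]
    src=w2px(c,[[*tl(*q),z] for q in C]).astype(np.float32)
    dst=np.float32([[(q[1]+h)*s,(q[0]-x0)*s] for q in C])   # col=y, row=x
    return cv2.warpPerspective(im,cv2.getPerspectiveTransform(src,dst),(int(2*h*s),int((x1-x0)*s)))
E
python3 - <<'E'
from rect import *
r=rect('w5'); hsv=cv2.cvtColor(r,cv2.COLOR_BGR2HSV)
for i in range(0,160,6): print(round(-220+i),' '.join(f'{hsv[i,j,0]:2d}/{hsv[i,j,2]:3d}' for j in range(10,180,12)))
E
```

```text
-220 19/208 18/209 18/210 19/207 20/208 19/208 19/209 16/208 16/209 16/209 16/208 15/208 16/208 16/207 16/205
-214 16/207 16/208 17/208 18/208 17/208 17/207 17/207 17/208 17/209 17/208 16/205 16/201 15/203 15/205 15/206
-208 16/189 16/194 15/198 16/201 16/203 16/205 16/208 18/207 19/209 19/209 18/209 17/209 17/210 17/208 16/205
-202 15/206 16/194 15/188 11/ 70 14/ 62 11/ 71 12/ 74 12/ 76 12/ 77 11/ 76 12/ 73 18/207 17/208 17/208 17/207
-196 16/206 16/206 16/206 13/ 64 13/ 64 14/ 64 12/ 64 11/ 63 12/ 64 12/ 70 12/ 69 16/206 17/208 17/206 17/207
-190 16/206 17/208 17/208 13/ 68 11/ 65 11/ 68 13/ 67 14/ 66 13/ 66 13/ 66 13/ 67 15/206 15/204 16/206 16/205
-184 16/209 18/207 15/128 13/ 70 12/ 69 12/ 69 11/ 69 13/ 67 13/ 67 12/ 70 12/ 72 16/205 15/201 18/207 19/209
-178 18/208 18/209 12/ 67 12/ 69 11/ 69 12/ 71 12/ 69 12/ 70 12/ 72 11/ 71 12/ 71 19/208 19/209 20/209 20/208
-172 19/208 19/208 12/157 12/158 11/158 12/158 12/156 12/157 12/156 12/156 12/156 18/205 18/208 18/208 17/207
-166 20/209 17/207 12/157 12/161 12/139 11/158 12/161 12/170 12/169 12/168 13/ 51 20/207 18/208 19/208 20/209

[... 1163 characters left out ...]
/ 83 12/ 77 10/ 45 16/ 99 30/ 56 17/179 16/199
-94 17/187 23/ 72 12/160 11/ 67 13/ 67 23/ 76 11/ 93 14/ 97 10/ 83 12/ 75 13/ 46 16/ 91 20/ 49 18/ 87 16/197
-88 16/177 15/ 61 12/151 11/ 68 12/ 68 12/ 82 11/123 17/179 12/ 93 13/ 69 11/ 44 16/ 99 20/ 59 26/ 72 16/207
-82 20/ 86 10/ 67 12/ 87 12/ 66 13/ 68 12/ 89 11/207 11/208 13/189 16/ 97 14/ 44 15/ 97 12/ 67 21/ 74 16/208
-76 25/ 70 23/ 53 12/ 73 12/ 66 13/ 66 12/205 11/207 12/207 12/210 18/115 13/ 44 16/ 99 15/ 63 17/ 71 17/206
-70 17/ 65 30/ 16 12/ 75 12/ 64 13/ 63 11/203 11/205 10/206 13/207 13/ 95 11/ 43 16/ 98 36/ 27 18/ 65 15/203
-64 18/ 67 53/ 17 11/ 73 13/ 63 12/ 61 11/204 11/205 12/208 11/208 11/169 12/ 45 15/ 95 45/  8 15/ 64  7/ 31
```

```bash
cat >> rect.py <<'E'
def report(fn,x0=-.22,x1=-.06):
    r=rect(fn,x0=x0,x1=x1,s=2000); hsv=cv2.cvtColor(r,cv2.COLOR_BGR2HSV); V=hsv[:,:,2].astype(int)
    tray=(hsv[:,:,0]>=9)&(hsv[:,:,0]<=13)&(V>140)&(V<175)
    tray=cv2.morphologyEx(tray.astype(np.uint8),cv2.MORPH_OPEN,np.ones((5,5)))
    pts=[]
    for j in range(80,280,4):
        k=np.flatnonzero(tray[:,j])
        if len(k): pts.append((j/2000-.09,k[0]/2000+x0))
    pts=np.array(pts); med=np.median(pts[:,1]); q=pts[abs(pts[:,1]-med)<.012]; f=np.polyfit(q[:,0],q[:,1],1)
    print('near edge x at y=0',f[1].round(4),'yaw rel',np.degrees(-f[0]).round(2),'n',len(q),'rms',np.std(q[:,1]-np.polyval(f,q[:,0])).round(4))
    for x in np.arange(f[1]+.005,f[1]+.08,.012):
        i=int((x-x0)*2000)
        if i>=tray.shape[0]: break
        k=np.flatnonzero(tray[i]); 
        if len(k): print('x',x.round(3),'y',(k[0]/2000-.09).round(4),(k[-1]/2000-.09).round(4))
E
python3 -c "
from rect import *
report('w5')"
```

```text
near edge x at y=0 -0.1738 yaw rel -0.02 n 50 rms 0.0002
x -0.169 y -0.058 0.05
x -0.157 y -0.058 0.05
x -0.145 y -0.058 0.0495
x -0.133 y -0.058 0.05
x -0.121 y -0.0585 0.0495
x -0.109 y -0.0585 0.0495
x -0.097 y -0.0585 0.0495
```

The tray is straight (0.0° relative to the shelf), its near end is at x=-0.174, and it is 4 mm to -y of the midline, so there is about 11 mm clear each side. Next is the two-finger push, short of the final position.

```bash
cat > push.py <<'E'
from rect import *
def goto(x,y,zs,O):
    for z in zs:
        P=[*tl(x,y),z]
        try: env.line_to(P,.1,rotation=O)
        except env.MotionError as e: print('joint move',z); env.move_to(P,O)
def pushto(xend,y=-.004,v=.04,off=.0134):
    env.line_to([*tl(xend-off,y),env.get_obs()['tcp_pos'][2]],v)
E
python3 - <<'E'
from push import *
O=tilt(25)
env.move_to([*tl(-.205,-.004),.14],O)
goto(-.205,-.004,(.09,.05,.023),O)
o=env.get_obs(); print(o['tcp_pos'],o['contact_force'],o['gripper_width'],o['t'])
pushto(-.11); env.dwell(.2); o=env.get_obs(); print(o['tcp_pos'],tl(-.1234,-.004),o['orientation'],o['contact_force'])
snap('wrist','w6a')
env.line_to([*tl(-.20,-.004),.05],.1); env.dwell(.2)
snap('wrist','w6'); print(env.get_obs()['t'])
report('w6',x0=-.15)
E
```

```text
joint move 0.023
[0.49674881 0.14132479 0.02363545] [-0.31972349  0.19622378  0.15525097] 0.050091007391089015 28.1083
[0.57769295 0.14625062 0.02364958] [0.57774706 0.14622338] [ 1.55000378e+02 -5.33966491e-03  9.38491902e+01] [-2.07666956 -0.74480098 -1.42380711]
wrist ['img', 'intrinsics', 'position', 'rotation'] [0.445 0.136 0.11 ]
wrist ['img', 'intrinsics', 'position', 'rotation'] [0.369 0.131 0.136]
31.7583
near edge x at y=0 -0.1121 yaw rel -0.2 n 42 rms 0.0007
x -0.107 y -0.047 0.036
```

The two-finger push works: the near end is at -0.112 and the yaw error is 0.2°. Now the final push.

Run:
```python
from push import *
O=tilt(25)
P=[*tl(-.14,-.004),.0235]
try: env.line_to(P,.1)
except env.MotionError: env.move_to(P,O)
pushto(-.0755,v=.03); env.dwell(.2); o=env.get_obs(); print(o['tcp_pos'],tl(-.0889,-.004),o['contact_force'])
env.line_to([*tl(-.18,-.004),.05],.1); env.line_to([*tl(-.19,-.004),.14],.15)
O=[180,0,93.85]
env.move_to([*tl(-.24,0),.30],O); env.dwell(.4)
snap('wrist','w7');snap('scene','s7');snap('side','d7'); print(env.get_obs()['t'])
report('w7',x0=-.13,x1=-.04)
a=cv2.imread('pics/w7.png');
u=w2px(load('w7'),[[*tl(-.0825,0),.04]])[0].astype(int); print(u)
c=a[max(0,u[1]-110):u[1]+90,max(0,u[0]-120):u[0]+120]
b=cv2.imread('pics/s7.png')[120:390,270:530]; d=cv2.imread('pics/d7.png')[130:270,310:460]
cv2.imwrite('pics/p7.png',np.vstack([cv2.resize(c,(800,int(800*c.shape[0]/c.shape[1])))[:330+20],np.hstack([cv2.resize(b,(400,250)),cv2.resize(d,(400,250))])]) if False else np.hstack([cv2.resize(c,(480,400),interpolation=2),np.vstack([cv2.resize(b,(300,200)),cv2.resize(d,(300,200))])]))
```

```text
[0.6121459  0.14853036 0.02332574] [0.6121692  0.14853987] [-0.87132736 -0.62174372 -0.28114769]
wrist ['img', 'intrinsics', 'position', 'rotation'] [0.377 0.136 0.434]
scene ['img', 'intrinsics', 'position', 'rotation'] [ 1.042 -0.445  0.911]
side ['img', 'intrinsics', 'position', 'rotation'] [ 0.354 -1.027  0.869]
38.075Traceback (most recent call last):
  File "<stdin>", line 11, in <module>
  File "rect.py", line 16, in report
    pts=np.array(pts); med=np.median(pts[:,1]); q=pts[abs(pts[:,1]-med)<.012]; f=np.polyfit(q[:,0],q[:,1],1)
                                     ~~~^^^^^
IndexError: too many indices for array: array is 1-dimensional, but 2 were indexed
```

Run:
```python
from rect import *
a=cv2.imread('pics/w7.png'); w=load('w7')
for q in ((-.0825,0,.082),(-.077,-.059,.036),(-.077,.051,.036),(-.077,-.059,0),(-.077,.051,0),(-.0825,-.07,0),(-.0825,.07,0)): print(q,w2px(w,[[*tl(*q[:2]),q[2]]])[0].round(1))
u=w2px(w,[[*tl(-.0825,0),.04]])[0].astype(int)
y0,x0=u[1]-50,u[0]-110; print('crop origin',x0,y0)
c=cv2.resize(a[y0:y0+80,x0:x0+220],None,fx=3.6,fy=3.6,interpolation=2)
c=np.clip(c.astype(float)*1.4,0,255).astype(np.uint8)
b=cv2.imread('pics/s7.png')[150:390,270:530]; d=cv2.imread('pics/d7.png')[120:280,310:470]
bd=np.hstack([cv2.resize(b,(396,300),interpolation=2),cv2.resize(d,(396,300),interpolation=2)])
cv2.imwrite('pics/p7.png',np.vstack([c,bd])); print(np.vstack([c,bd]).shape)
```

```text
(-0.0825, 0, 0.082) [318.2 292.2]
(-0.077, -0.059, 0.036) [272.6 275. ]
(-0.077, 0.051, 0.036) [357.5 274.9]
(-0.077, -0.059, 0) [275.7 261. ]
(-0.077, 0.051, 0) [354.7 261. ]
(-0.0825, -0.07, 0) [267.6 257.5]
(-0.0825, 0.07, 0) [368.6 257.4]
crop origin 208 222
(588, 792, 3)
```

View pics/p7.png

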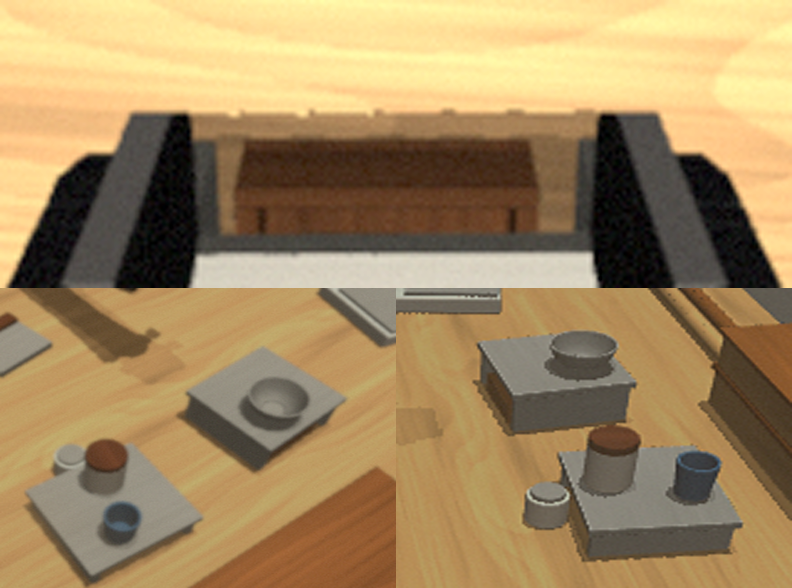

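The top panel shows the tray under the tall shelf and straight. The bottom edge of its near end is at v≈260.9, which is x≈-0.077, level with the panels' front feet at about 260. Its sides are at u=276 and 355, against 268.5 and 368.6 for the panels' inner faces, so it is about 4 mm off-centre. The jar stands upright on the low shelf, and the pot, cup and bowl are where they were. The tool is clear, so I'll hand in.

```bash
python3 -c "
from h import *
o=env.get_obs();print(o['t'],o['contact_force']);env.hand_in()"
```

```text
38.075 [-0.71640132  0.51557962  0.10197621]
the job is handed in; nothing more can be done
```

I moved the jar onto the front of the lower shelf, then slid the tray in under the taller shelf and handed the job in at 38 s of the 72 s allowed. No verdict was reported.

**How it was done:** I dragged the tray by its near end wall until it was lined up and partly in. I then released it and finished with a two-finger push on that end.

**Last checks:**
- **Tray:** its near end is 0–6 mm inside the shelf's front edge. It is about 4 mm off the middle, against 16 mm allowed, and looks straight.
- **Jar:** it is upright and released on the lower shelf.
- **Bystanders:** the pot, cup and bowl looked unmoved. I did not check the scraper and guide closely at the end; the arm was not used near them.
- **Gripper:** it is clear of everything.

**What failed, disagreed or could not be checked:**
- **Shelf front:** the shelf's feet suggest its front edge is about 4 mm farther in than my fit of its top board. The tray is within tolerance either way.
- **Tray corners:** corners read from the scene and side crops were off by up to 9 mm, so I relied on the closer wrist view.
- **Force during the drag:** the wrist force was up to about 18 N at the end of the gripped insertion, and I did not find the cause. The next image showed the tray straight and about 11 mm clear each side, so I saw no sign of a bump.
- **Colour check:** the automatic measurement failed on the shaded final view, so I read the final tray position by eye.
- **Tin:** it was upright when last seen, with the tray partly in. It is hidden under the shelf now, so I could not confirm it after the final push.

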